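Lock a soil sample tube in its clamping cradle

ROBOT

A 7-joint arm with a two-finger parallel gripper is mounted at the origin on the work surface. World frame = base frame: x ahead of the robot, y to its left, z up, the work surface at z = 0. Lengths are in m, angles in rad, forces in N, time in s.
With the tool pointing down it reaches from about 0.4 to 0.875 m from the base axis. Payload 19.3 kg.
Tool frame: the origin (TCP) lies at the very end of the fingers, on their centre line; the grasp point (between the pads) lies 19 mm behind it; z points along the fingers, y is the line along which they close (so a half turn about z gives the same grasp; the last joint's range is limited). The gripper opens to 85 mm and grips with 20 to 120 N. Pads are 22 mm wide; open, the fingers measure 114 mm over their backs; the gripper's body (76 mm by 85 mm) begins 54 mm behind the grasp point. The pads swing forward as they close: fully open they stand 13 mm farther back than shut.
Start: joints at [-1.3, 0.521, -0.036, 1.599, 0.021, 1.021, -0.113], TCP at [0.209, 0.589, 0.231] pointing down, gripper open.
Joint ranges: [-2.91, 2.91], [-0.3, 2.13], [-1.5, 1.42], [0.17, 2.43], [-1.26, 4.41], [0.16, 1.93], [-2.52, 2.52]. Speed limits (rad/s): [1.89, 1.89, 2.39, 2.39, 3.01, 3.01, 3.01].

INTERFACE

Orientations are given as a rotation vector (axis times angle).
In Python, from bench import bot gives the robot as it stands. The module is installed in compiled form; this text tells all that it offers.
- The arm moves only by the shell command python3 -m handwheel 'ROWS' [FORCE]. ROWS is JSON, a list of rows, each a list of 7 numbers: the opening, from 0 (shut) to 1 (fully open), then the shift along the tool's x, y, z each as a share of 200 mm, from -1 to 1, then the turn, a rotation vector about the tool's x, y, z each as a share of pi/2 rad, from -1 to 1. A call has 1 to 5 rows; each row is the pose to reach, as a shift and turn from the pose commanded when the call began, along the tool's axes at that moment; what a row does not reach only later rows make up. A row lasts 1/12 s, in which the tool goes at most 41.7 mm and 7.16 degrees, less where a joint would pass 70% of its speed; a pose out of reach is approached as far as the arm can. A call with a number of a shift or a turn outside -1 to 1 is refused whole. A call with a gripper value outside its range is refused whole. The fingers move at their own pace and stop on an object; FORCE is the grip in N (left out, the last holds). Time passes only in rows, so rows that repeat a pose let the fingers close. It gives the time, the measured TCP pose, the force, the opening and the grip force at its end, in the units of the state.
- bot.get_state(): the state, without advancing time (a new reading comes with each control period).
- bot.grab_frame(name): name is "scene" or "top"; returns a dict with "color" (420x560x3 uint8, red, green, blue), "mtx" (3x3 intrinsics, pixels), "rvec" (rotation vector, rad) and "tvec" (3), from world to camera coordinates, as OpenCV has them. Camera axes: x right, y down, z forward; pixel columns grow to the right and rows downward; lengths in m; the calibration is good to about 2 mm. A picture is of the moment at which its call begins. There is no depth.
- bot.hand_in(): hands the job in; it is judged then, once.
The state is a dict: "time_s": time; "q": joint angles; "joint_velocities": joint speeds; "joint_efforts": joint torques, N m; "eef_pos": TCP position; "tool_rot": TCP orientation; "wrist_force": force on the tool from outside, world axes, zero at the start; "ft_torque": the same for the moment, N m; "opening": finger opening in m; "grasp_force": force on a finger pad.
Only numpy, scipy, OpenCV 4.12 (cv2) and the standard library are available. Lean on these libraries where they do the work, as an engineer would, in place of code of your own. Each camera call takes 0.05 s, during which the arm holds its last target. There are 200 camera calls.

TASK

Lock the soil sample tube into its clamping cradle: take the orange-looped hairpin clip, which stands loop down in the wooden tool caddy, and push it flat, sideways, onto the neck of the strap stud, between the strap's lug and the stud's head, until its legs snap shut behind the stud and it is fully home. Also tighten the red wing screw of the end stop clockwise until it comes up against its stop. Leave the two cutting rings, the spatula and the little tin where they are, and let go of everything at the end.

Things in the scene. Friction and masses are not known exactly. Their poses are not given: they have to be found in the camera images.
- clip_pocket (a point): Hairpin clip, flat, of round 8 mm wire, 126 mm long, 130 g, both faces alike. Point: centre of its round pocket (17 mm wide), half-way through the wire. Axes: x from loop to leg tips, y across, z normal to the clip. A rigid waist stops a 16 mm shank with its axis 0 to 3 mm behind this point. Starts upright in the caddy slot, loop down (x up, leaning a few degrees), legs out.
- clip_legs (a point): Middle of the clip's two leg tips, 40 mm along +x from the pocket centre, same axes. Legs parallel here, 38 mm over both, 22 mm mouth between, ending 10 mm further on. They narrow to an 11 mm throat 26 mm back. The legs are springs, pivoting at the waist: squeezed here each yields 4 mm; a 16 mm shank passes the throat at about 10 to 15 N of push, then snaps in.
- clip_loop (a point): Middle of the clip's rigid orange loop, 47 mm along -x from the pocket centre, same axes. 34 mm wide over the wire and straight-sided for 15 mm either way; the loop ends 29 mm behind this point. Hidden in the caddy slot at the start. The place to hold the clip for pushing it on.
- stud (a point): Fixed upright steel stud: point on its axis at mid-neck, 71 mm above the bench, axes of the cradle. Neck 16 mm diameter. The strap's flat lug lies 7 mm below this point (46 mm wide in y, reaching 23 mm in front of the axis); the head's underside is 7 mm above it (head 21 mm diameter, top 16 mm above). The 8 mm clip goes in this 14 mm gap, resting on the lug. Open side -x: push towards +x.
- wing_grip (a point): Middle of the wing screw's red wing, on its upright axis, 72 mm above the bench. The wing is an upright plate 8 mm thick, 72 mm long along this point's x axis, from 17 mm below to 15 mm above this point; below it a brass hub of 18 mm diameter. The wing tips pass 9 mm from the end-stop plate towards the tube (plate face 45 mm from the axis, top 85 mm above the bench).
- wing (a joint): Turn of the wing screw in rad, growing clockwise seen from above. Starts between 0 and 0.4; tight against its stop at 1.5. Stiff (about 0.2 N m), stays where it is left.
- strap (a joint): Opening of the steel strap over the tube, rad: 0 closed, its front lug lying on the post round the stud; grows as the lug is lifted. Lies closed by its weight and should stay so.
- cradle: Green clamping cradle, fixed, with a cream sample tube (76 mm diameter, 196 mm long, axis 64 mm up) along its y. Origin on the bench under the tube's middle; x away from the stud side, z up. Base plate 14 mm thick, x -120 to +80, y -125 to +195 mm. Strap crown 107 mm up. End-stop plates 85 mm high at y -106 and +106 mm. Stud at x -102, y 0; wing screw at x 0, y +155 mm.
- caddy: Wooden tool caddy, fixed: a block from x -54 to +77 and y -32 to +32 mm about its origin on the bench, rim 70 mm up. The clip's slot is centred at x -31.5, y 0, 14 mm along x by 40 mm along y, floor 6 mm up; the clip stands in it with its flat plane along the caddy's y. Tool handles stand up to 132 mm high at x +40 to +67 mm.
- ring_a_mid (a point): Bystander: a loose steel cutting ring, 66 mm in diameter, 20 mm high; this point is its middle, 10 mm up.
- ring_b_mid (a point): Bystander: a second cutting ring like the first.
- spatula_grip (a point): Bystander: a loose spatula 200 mm long lying near the robot's left; this point is in its handle.
- tin_mid (a point): Bystander: a loose round aluminium tin, 56 mm in diameter, 35 mm high; this point is its middle.
Things that resemble listed ones, but are neither listed nor needed, are in the scene too. Leave any black or green look-alike of the part that bears clip_pocket alone.

How it is judged:
At the end, for the whole second after the job is handed in: Clip flat (within 0.2 rad) and at rest, the stud's neck in its pocket: within -6 to +7 mm of the pocket centre along the clip, 4 mm across, 7 mm in height, pushed on from any side; strap closed (below 0.03 rad); wing screw at 1.4 rad or more (x of stud in the frame of clip_pocket between -0.006 and 0.007 m and y of stud in the frame of clip_pocket between -0.004 and 0.004 m and z of stud in the frame of clip_pocket between -0.007 and 0.007 m and angle between the z axis of clip_pocket and the z axis of cradle, either way round below 0.2 rad and value of joint wing above 1.4 rad and value of joint strap below 0.03 rad and linear speed of clip below 0.02 m/s); the robot touches nothing.
It fails at once if a cutting ring, the spatula or the tin is moved by more than 30 mm (distance of any of ring_a_mid, ring_b_mid, spatula_grip, tin_mid from where it was at the start of the episode above 0.03 m).
It also fails if it takes over 67 s, if anything falls off the work surface, if the arm or the gripper's body presses on something with over 40 N, if the wrist force passes 120 N, or if a joint passes its speed limit or range.

## Working session

There is one attempt and no reset: what is moved stays moved. The work goes in short steps, Python scripts to look and compute and a shell command to move; the robot and the scene stay as the last step left them, time stands still between calls to the robot, and variables do not carry over. Pictures are saved under pics/ and viewed, at most 10 in all, crops included, and the job is handed in when it is done.

```bash
mkdir -p pics
cat > h.py <<'E'
import numpy as np,cv2,json
from scipy.spatial.transform import Rotation as R
from bench import bot
def cam(n):
    f=bot.grab_frame(n);f['R']=cv2.Rodrigues(np.array(f['rvec'],float))[0];f['t']=np.array(f['tvec'],float).ravel();f['K']=np.array(f['mtx'],float);return f
def ray(f,u,v):
    d=f['R'].T@np.linalg.inv(f['K'])@np.array([u,v,1.]);return -f['R'].T@f['t'],d/np.linalg.norm(d)
def onz(f,u,v,z):
    o,d=ray(f,u,v);return o+d*(z-o[2])/d[2]
def proj(f,p):
    c=f['K']@(f['R']@np.array(p,float)+f['t']);return c[:2]/c[2]
def save(f,n): cv2.imwrite('pics/'+n,cv2.cvtColor(f['color'],cv2.COLOR_RGB2BGR))
E
python3 - <<'E'
from h import *
s=bot.get_state();print({k:np.round(v,3).tolist() for k,v in s.items()})
for n in('scene','top'):
    f=cam(n);save(f,n+'.png');print(n,-f['R'].T@f['t'],f['K'][0,0])
E
```

```text
{'time_s': 0.0, 'q': [-1.3, 0.522, -0.036, 1.6, 0.021, 1.021, -0.113], 'joint_velocities': [-0.001, -0.0, 0.0, -0.001, -0.0, 0.0, 0.001], 'joint_efforts': [-0.002, -92.709, 1.979, -36.993, 0.018, 0.008, 0.0], 'eef_pos': [0.209, 0.589, 0.231], 'tool_rot': [-0.533, -3.096, 0.002], 'wrist_force': [0.125, 1.051, 0.353], 'ft_torque': [0.011, 0.018, -0.031], 'grasp_force': 0.0, 'opening': 0.085}
scene [ 1.18485939 -0.58791485  0.94902226] 499.8408773896439
top [ 0.27879101 -0.01928288  1.19350077] 402.78665410471444
```

View pics/scene.png

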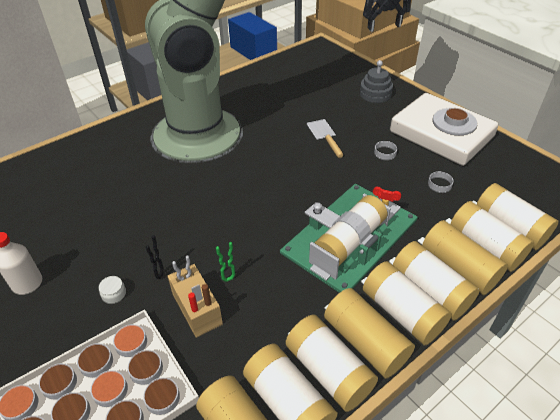

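View pics/top.png

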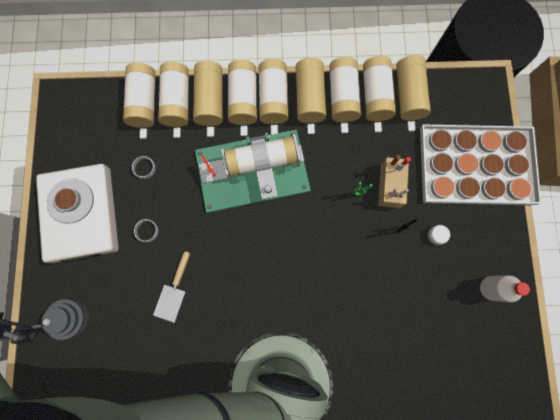

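Scene view: caddy at about (195,300) with the grey clip's legs at (180,268); green and black look-alikes beside it at (228,262) and (155,258). The cradle is at (350,235) with stud (317,210) and red wing (386,195). Top view: cradle (255,170), stud (268,188), wing (208,165), caddy (395,183). Next I measure these by colour masks.

Run:
```python
from h import *
t=cam('top');s=cam('scene')
def hsv(f):return cv2.cvtColor(f['color'],cv2.COLOR_RGB2HSV)
def mask(f,lo,hi,box):
    m=cv2.inRange(hsv(f),lo,hi);k=np.zeros_like(m);x0,y0,x1,y1=box;k[y0:y1,x0:x1]=m[y0:y1,x0:x1];return k
g=mask(t,(60,80,40),(90,255,255),(185,120,320,220))
g=cv2.morphologyEx(g,cv2.MORPH_OPEN,np.ones((3,3)))
pts=cv2.findNonZero(g);r=cv2.minAreaRect(pts);b=cv2.boxPoints(r)
w=np.array([onz(t,*p,0.014)[:2] for p in b]);print('plate',w.round(4).tolist(),[np.linalg.norm(w[i]-w[i-1]).round(4) for i in range(4)],'ctr',w.mean(0))
c=mask(t,(8,60,90),(25,255,255),(375,140,415,215))
c=cv2.morphologyEx(c,cv2.MORPH_CLOSE,np.ones((5,5)))
r=cv2.minAreaRect(cv2.findNonZero(c));w=np.array([onz(t,*p,0.07)[:2] for p in cv2.boxPoints(r)]);print('caddy',w.round(4).tolist(),[np.linalg.norm(w[i]-w[i-1]).round(4) for i in range(4)],'ctr',w.mean(0))
wm=mask(t,(0,150,120),(8,255,255),(190,140,230,190))|mask(t,(172,150,120),(180,255,255),(190,140,230,190))
r=cv2.minAreaRect(cv2.findNonZero(wm));w=np.array([onz(t,*p,0.08)[:2] for p in cv2.boxPoints(r)]);print('wing',w.round(4).tolist(),'ctr',w.mean(0))
a=np.hstack([cv2.resize(t['color'][135:215,190:310],None,fx=5,fy=5,interpolation=2)]);
b2=cv2.resize(t['color'][145:245,345:425],None,fx=4,fy=4,interpolation=2)
im=np.zeros((400,600+320,3),np.uint8);im[:400,:600]=a;im[:,600:]=b2
im=cv2.resize(im,(800,348));cv2.imwrite('pics/z1.png',im[:,:,::-1])
a=cv2.resize(s['color'][225:325,135:245],None,fx=4,fy=4,interpolation=2)
b=cv2.resize(s['color'][180:280,295:415],None,fx=3,fy=3,interpolation=2)
im=np.zeros((400,800,3),np.uint8);im[:,:440]=a;im[:300,440:]=b;cv2.imwrite('pics/z2.png',im[:,:,::-1])
```

```text
plate [[0.6948, 0.25], [0.756, -0.0731], [0.5497, -0.1064], [0.4923, 0.2076]] [np.float64(0.2069), np.float64(0.3289), np.float64(0.209), np.float64(0.3192)] ctr [0.62321304 0.06952719]
caddy [[0.4903, -0.3048], [0.6407, -0.3233], [0.6349, -0.3934], [0.4847, -0.3732]] [np.float64(0.0686), np.float64(0.1516), np.float64(0.0703), np.float64(0.1515)] ctr [ 0.56262945 -0.34866392]
wing [[0.6443, 0.2103], [0.6482, 0.2042], [0.5907, 0.1692], [0.5869, 0.1753]] ctr [0.6175246 0.1897621]
```

View pics/z1.png

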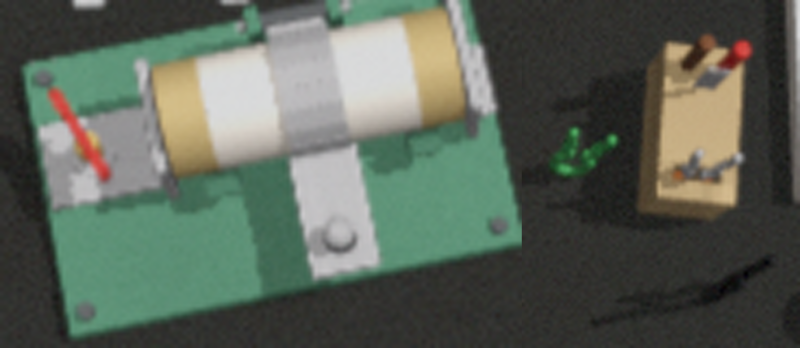

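View pics/z2.png

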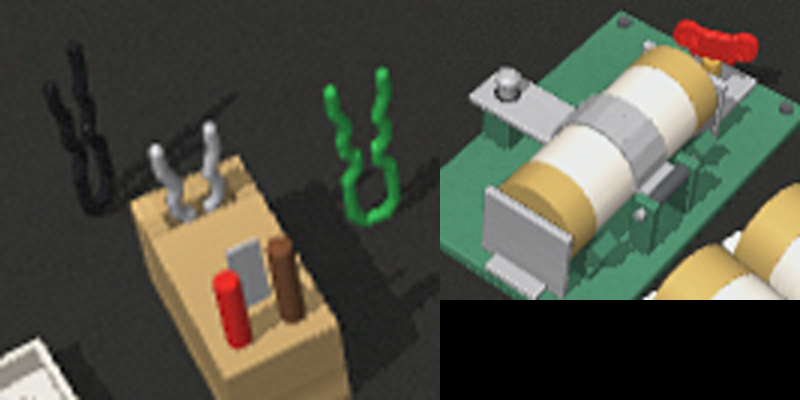

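Crops: the two grey leg tips show at top px ≈(393,190) and (407,190), scene px ≈(174,263) and (187,257), with a hint of orange at the slot. The stud head is at top px (268,189), the wing centre at (208,166). I triangulate these and add a helper that converts a target pose to move units.

```bash
cat >> h.py <<'E'
def tri(f,p,g,q):
    o1,d1=ray(f,*p);o2,d2=ray(g,*q);A=np.stack([d1,-d2],1);s=np.linalg.lstsq(A,o2-o1,rcond=None)[0]
    a=o1+d1*s[0];b=o2+d2*s[1];return (a+b)/2,np.linalg.norm(a-b)
def toolR(yaw,tilt=0):
    # tool y horizontal at world angle yaw, z down; tilt turns about tool y (rad)
    y=np.array([np.cos(yaw),np.sin(yaw),0]);z=np.array([0,0,-1.]);x=np.cross(y,z)
    return R.from_matrix(np.stack([x,y,z],1))*R.from_rotvec([0,tilt,0])
def go(p,Rt,s=None):
    s=s or bot.get_state();R0=R.from_rotvec(s['tool_rot'])
    d=R0.inv().apply(np.array(p)-s['eef_pos'])/0.2;w=(R0.inv()*Rt).as_rotvec()/(np.pi/2)
    print('rows',d.round(3).tolist(),w.round(3).tolist(),'n>=',round(max(np.linalg.norm(d)*200/41.7,np.linalg.norm(w)*90/7.16),1))
def st():
    s=bot.get_state();print('t%.2f'%s['time_s'],'p',np.round(s['eef_pos'],4),'rv',np.round(s['tool_rot'],3),'F',np.round(s['wrist_force'],1),'T',np.round(s['ft_torque'],2),'open',round(s['opening'],4),'gf',round(s['grasp_force'],1),'q',np.round(s['q'],2));return s
E
python3 - <<'E'
from h import *
t=cam('top');s=cam('scene')
A=tri(t,(393.4,190.4),s,(187.2,256.8));B=tri(t,(407.2,190.4),s,(174.2,263));print('tips',A,B,np.linalg.norm(A[0]-B[0]))
# refine stud, wing
print('stud top', onz(t,268.2,188.8,.086), tri(t,(268.2,188.8),s,(295+(508-440)/3,180+80/3)))
print('wing', onz(t,208,166,.087))
# scene-crop: wing ends
print('wing ends',onz(t,190+52/4.348,135+92/4.348,.085),onz(t,190+105/4.348,135+178/4.348,.085))
for n,p,z in [('greenbase',(361,193),0.0),('bottom black',(380,236),0),('black tip',(413,222),.12),('tin',(439,235),.035),('ringa',(143,168),.02),('ringb',(146,231),.02),('free',(330,260),0),('cadR bot',(345+(737-521.7)/3.478,145+207/3.478),.07),('cadR top',(345+(746-521.7)/3.478,145+50/3.478),.07),('cad L bot',(345+(648-521.7)/3.478,145+198/3.478),.07)]: print(n,onz(t,*p,z).round(3))
# tip mask: bright grey near
E
```

```text
tips (array([ 0.52000056, -0.32586667,  0.12245328]), np.float64(0.0021748462568975764)) (array([ 0.51922378, -0.35951817,  0.12701622]), np.float64(0.003368621357670531)) 0.033968323109755706
stud top [0.54308577 0.01751997 0.086     ] (array([0.54687985, 0.0198589 , 0.0762647 ]), np.float64(0.004923484146142303))
wing [0.61425637 0.18762824 0.087     ]
wing ends [0.64463657 0.20551207 0.085     ] [0.58506555 0.17034255 0.085     ]
greenbase [ 0.543 -0.261  0.   ]
bottom black [ 0.41  -0.309  0.   ]
black tip [ 0.432 -0.372  0.12 ]
tin [ 0.405 -0.471  0.035]
ringa [0.634 0.396 0.02 ]
ringb [0.442 0.381 0.02 ]
free [ 0.343 -0.157  0.   ]
cadR bot [ 0.49  -0.375  0.07 ]
cadR top [ 0.623 -0.394  0.07 ]
cad L bot [ 0.5   -0.303  0.07 ]
```

Stud→wing distance is 184 mm (185.5 given), which gives a cradle yaw of about 10.6°. The tips are 34 mm apart at z≈0.125, as expected. I do the wing first, since it is the nearest: translate, then turn the tool.

```bash
for i in 1 2 3; do python3 -m handwheel '[[0.4,-0.86,-0.4,0,0,0,0],[0.4,-0.86,-0.4,0,0,0,0],[0.4,-0.86,-0.4,0,0,0,0],[0.4,-0.86,-0.4,0,0,0,0],[0.4,-0.86,-0.4,0,0,0,0]]' 40 |tail -1; done
python3 -m handwheel '[[0.4,0,0,0,0,0,-0.4],[0.4,0,0,0,0,0,-0.4],[0.4,0,0,0,0,0,-0.4],[0.4,0,0,0,0,0,-0.4],[0.4,0,0,0,0,0,-0.4]]'|tail -1
python3 - <<'E'
from h import *
s=st();go([.6143,.1876,.13],toolR(np.radians(120.5)))
E
```

```text
grasp_force: 0.0
grasp_force: 0.0
grasp_force: 0.0
grasp_force: 0.0
t1.97 p [0.615  0.1903 0.2312] rv [ 0.454 -3.108  0.   ] F [-0.5 -0.8  0.3] T [-0.06 -0.02  0.  ] open 0.0339 gf 0.0 q [-0.34  0.55 -0.09  1.54  0.05  1.05  1.43]
rows [0.007, -0.012, 0.506] [0.0, -0.0, -0.154] n>= 2.4
```

```bash
python3 -m handwheel '[[0.4,0,-0.012,0.25,0,0,-0.15],[0.4,0.007,-0.012,0.5,0,0,-0.154],[0.4,0.007,-0.012,0.5,0,0,-0.154],[0.4,0.007,-0.012,0.5,0,0,-0.154]]' >/dev/null
python3 - <<'E'
from h import *
s=st();go([.6143,.1876,.061],toolR(np.radians(120.5)))
f=cam('top');t=f;a=cv2.resize(f['color'][120:220,180:320],None,fx=5,fy=5,interpolation=2)
g=cam('scene');b=cv2.resize(g['color'][150:250,340:440],None,fx=4,fy=4,interpolation=2)
im=np.zeros((500,1100,3),np.uint8);im[:,:700]=a;im[:400,700:]=b
cv2.imwrite('pics/w1.png',cv2.resize(im,(800,364))[:,:,::-1])
E
```

```text
t2.30 p [0.6122 0.1866 0.1271] rv [ 8.150e-01 -3.027e+00  1.000e-03] F [ 0.4 -0.8  0.8] T [ 0.01 -0.01 -0.05] open 0.0343 gf 0.0 q [-0.3   0.67 -0.14  1.63  0.11  0.85  1.62]
rows [-0.014, -0.002, 0.33] [0.001, -0.004, -0.004] n>= 1.6
```

View pics/w1.png

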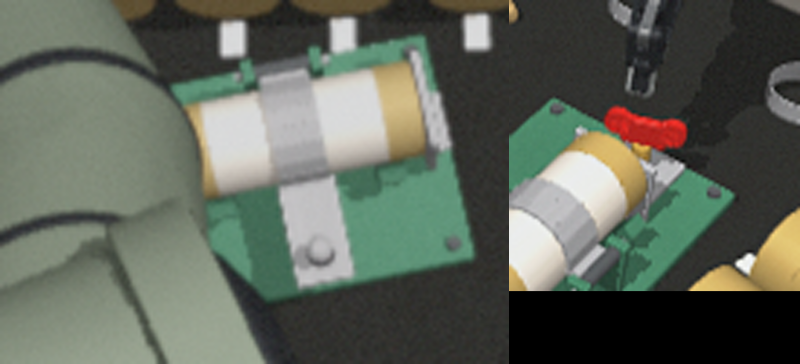

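The arm hides the wing from the top camera. In the scene view the fingers are centred above the red wing at crop (645,125). I descend, close, and read the state.

```bash
python3 -m handwheel '[[0.4,-0.014,0,0.15,0,0,0],[0.4,-0.014,0,0.33,0,0,0],[0.4,-0.014,0,0.33,0,0,0],[0,-0.014,0,0.33,0,0,0],[0,-0.014,0,0.33,0,0,0]]' 60 >/dev/null
python3 -m handwheel '[[0,0,0,0,0,0,0],[0,0,0,0,0,0,0],[0,0,0,0,0,0,0]]' >/dev/null
python3 -c "
from h import *
st()"
```

```text
t3.07 p [0.6178 0.1901 0.0682] rv [-8.16e-01  3.03e+00  1.00e-03] F [-4.5  2.8 10.7] T [0.43 0.87 0.17] open 0.0067 gf 60.5 q [-0.31  0.75 -0.13  1.65  0.13  0.74  1.6 ]
```

```bash
for i in 1 2; do python3 -m handwheel '[[0,0,0,0,0,0,0.08],[0,0,0,0,0,0,0.16],[0,0,0,0,0,0,0.24],[0,0,0,0,0,0,0.32],[0,0,0,0,0,0,0.38]]' >/dev/null
python3 -c "
from h import *
st()"; done
```

```text
t3.48 p [0.6173 0.1919 0.0683] rv [0.119 3.137 0.006] F [-7.2 10.8  9.5] T [2.13 1.35 0.24] open 0.0065 gf 60.5 q [-0.41  0.75  0.03  1.66 -0.03  0.73  1.13]
t3.90 p [0.6179 0.1937 0.0683] rv [1.035 2.964 0.011] F [ 0.2 17.6  4.3] T [3.58 0.1  0.26] open 0.0066 gf 59.9 q [-0.51  0.76  0.18  1.66 -0.2   0.73  0.67]
```

```bash
python3 -m handwheel '[[0,0,0.02,0,0,0,0.05],[0,0,0.025,0,0,0,0.1],[0,0,0.025,0,0,0,0.15],[0,0,0.025,0,0,0,0.2],[0,0,0.025,0,0,0,0.22]]' >/dev/null
python3 -c "
from h import *
st()"
python3 -m handwheel '[[0,0,0,0,0,0,0.03],[0,0,0,0,0,0,0.06],[0,0,0,0,0,0,0.08]]' >/dev/null
python3 -c "
from h import *
st()"
```

```text
t4.32 p [0.6186 0.1944 0.0682] rv [-1.525e+00 -2.744e+00 -1.000e-03] F [-20.9  -1.   28.5] T [-0.23  4.47  2.54] open 0.0062 gf 121.2 q [-0.57  0.78  0.28  1.66 -0.29  0.75  0.4 ]
t4.57 p [0.6187 0.1944 0.0684] rv [-1.689e+00 -2.646e+00 -1.000e-03] F [-21.   -1.2  29.7] T [-0.35  4.59  3.94] open 0.0066 gf 179.8 q [-0.59  0.78  0.31  1.66 -0.32  0.75  0.31]
```

The turning moment jumped from 0.26 to 3.9 N m, so the screw is against its stop. I release, rise, and head for the caddy.

```bash
python3 -m handwheel '[[0.4,0,0,0,0,0,0],[0.4,0,0,0,0,0,0],[0.4,0,0,0,0,0,0],[0.4,0,0,0,0,0,0],[0.4,0,0,-0.2,0,0,0]]' >/dev/null
python3 -m handwheel '[[0.4,0,0,-0.2,0,0,0],[0.4,0,0,-0.4,0,0,0],[0.6,0,0,-0.6,0,0,0],[0.7,0,0,-0.72,0,0,0]]' >/dev/null
python3 - <<'E'
from h import *
s=st();go([.520,-.342,.215],toolR(np.radians(-95)))
E
```

```text
t5.32 p [0.6209 0.193  0.2541] rv [1.693 2.643 0.006] F [ 1.2 -0.9  0.6] T [-0.03  0.02 -0.05] open 0.0575 gf 0.0 q [-0.65  0.57  0.4   1.52 -0.24  1.09  0.24]
rows [-2.219, -1.578, 0.188] [0.002, -0.003, 1.33] n>= 16.7
```

```bash
for i in 1 2 3; do python3 -m handwheel '[[0.7,-0.74,-0.526,0,0,0,0],[0.7,-0.74,-0.526,0,0,0,0],[0.7,-0.74,-0.526,0,0,0,0],[0.7,-0.74,-0.526,0,0,0,0],[0.7,-0.74,-0.526,0,0,0,0]]'>/dev/null; done
for i in 1 2 3 4; do python3 -m handwheel '[[0.7,0,0,0,0,0,0.332],[0.7,0,0,0,0,0,0.332],[0.7,0,0,0,0,0,0.332],[0.7,0,0,0,0,0,0.332],[0.7,0,0,0,0,0,0.332]]'>/dev/null; done
python3 - <<'E'
from h import *
s=st();go([.520,-.342,.16],toolR(np.radians(-95)))
f=cam('top')
h=cv2.cvtColor(f['color'],cv2.COLOR_RGB2HSV);m=cv2.inRange(h,(0,150,120),(8,255,255))|cv2.inRange(h,(172,150,120),(180,255,255));k=np.zeros_like(m);k[140:195,190:235]=m[140:195,190:235]
r=cv2.minAreaRect(cv2.findNonZero(k));b=np.array([onz(f,*p,.085)[:2] for p in cv2.boxPoints(r)]);e=b[1]-b[0] if np.linalg.norm(b[1]-b[0])>np.linalg.norm(b[2]-b[1]) else b[2]-b[1]
print('wing ang',np.degrees(np.arctan2(e[1],e[0])),b.mean(0))
a=cv2.resize(f['color'][150:240,340:430],None,fx=4,fy=4,interpolation=2)
g=cam('scene');c=cv2.resize(g['color'][205:305,130:240],None,fx=4,fy=4,interpolation=2)
im=np.zeros((400,800,3),np.uint8);im[:360,:360]=a;im[:,360:800]=c;cv2.imwrite('pics/c1.png',im[:,:,::-1])
E
```

```text
t8.23 p [ 0.5191 -0.3422  0.2491] rv [-3.139e+00  1.300e-01  1.000e-03] F [0.9 0.2 0.5] T [-0.   -0.02  0.01] open 0.0597 gf 0.0 q [-0.11  0.72  1.01  1.62 -0.65  1.17 -0.6 ]
rows [0.005, -0.001, 0.445] [-0.0, 0.0, 0.003] n>= 2.1
wing ang -44.4648362746009 [0.64040429 0.17025674]
```

View pics/c1.png

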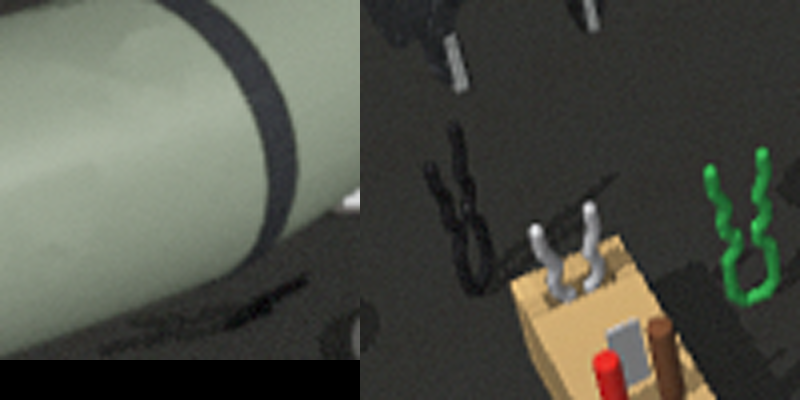

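Fingers at crop (455,60) and (590,15), lined up above the grey tips at (537,230) and (590,208). I descend and grip the legs.

```bash
python3 -m handwheel '[[0.7,0.005,0,0.2,0,0,0],[0.7,0.005,0,0.4,0,0,0],[0.7,0.005,0,0.55,0,0,0],[0.7,0.005,0,0.65,0,0,0],[0.7,0.005,0,0.74,0,0,0]]'>/dev/null
python3 -c "
from h import *
st()"
python3 -m handwheel '[[0,0,0,0,0,0,0],[0,0,0,0,0,0,0],[0,0,0,0,0,0,0],[0,0,0,0,0,0,0],[0,0,0,0,0,0,0]]' 40 >/dev/null
python3 - <<'E'
from h import *
st();g=cam('scene');c=cv2.resize(g['color'][205:305,130:240],None,fx=5,fy=5,interpolation=2);cv2.imwrite('pics/c2.png',c[:,:,::-1])
E
```

```text
t8.75 p [ 0.5196 -0.3419  0.0995] rv [-3.138e+00  1.190e-01  2.000e-03] F [0.6 0.1 0.7] T [-0.05  0.03  0.02] open 0.0601 gf 0.0 q [-0.03  0.87  0.85  1.74 -0.81  0.92 -0.48]
t9.17 p [ 0.5207 -0.3428  0.1029] rv [ 3.138e+00 -1.280e-01  3.000e-03] F [-0.1  0.4  8.5] T [0.13 0.04 0.02] open 0.0262 gf 39.8 q [-0.03  0.87  0.85  1.74 -0.81  0.92 -0.49]
```

View pics/c2.png

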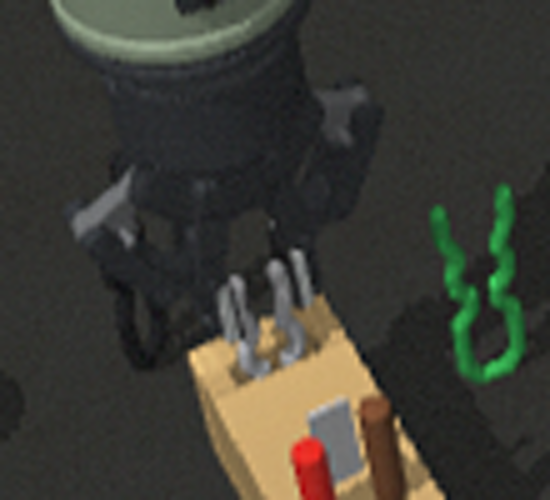

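Legs are gripped (opening 26 mm, 40 N); the orange loop stays in the slot, the green and black clips are clear. I lift well above the green clip's height and carry.

```bash
python3 -m handwheel '[[0,0,0,-0.1,0,0,0],[0,0,0,-0.25,0,0,0],[0,0,0,-0.42,0,0,0],[0,0,0,-0.6,0,0,0],[0,0,0,-0.8,0,0,0]]' 60 >/dev/null
python3 -c "
from h import *
st()"
python3 -m handwheel '[[0,0,-0.15,0,0,0,0],[0,0,-0.35,0,0,0,0],[0,0,-0.55,0,0,0,0],[0,-0.03,-0.75,0,0,0,0],[0,-0.03,-0.95,0,0,0,0]]' >/dev/null
for i in 1 2; do python3 -m handwheel '[[0,0,0,0,0,-0.07,0],[0,0,0,0,0,-0.14,0],[0,0,0,0,0,-0.21,0],[0,0,0,0,0,-0.28,0],[0,0,0,0,0,-0.28,0]]' >/dev/null; done
python3 - <<'E'
from h import *
s=st();print(R.from_rotvec(s['tool_rot']).as_matrix().round(2).tolist());g=cam('scene');c=cv2.resize(g['color'][120:320,150:400],None,fx=3,fy=3,interpolation=2);cv2.imwrite('pics/c3.png',c[:,:,::-1])
E
```

```text
t9.63 p [ 0.5195 -0.3421  0.2631] rv [-3.139e+00  1.300e-01  1.000e-03] F [ 1.6  0.2 -1.7] T [ 0.04 -0.02  0.02] open 0.0235 gf 60.7 q [-0.11  0.7   1.02  1.6  -0.63  1.2  -0.61]
t10.88 p [ 0.5214 -0.1547  0.2501] rv [-2.831  0.129  1.252] F [-1.1 -1.7 -1.4] T [-0.13 -1.02  0.02] open 0.0233 gf 59.7 q [-0.14  0.97  0.64  1.19 -0.25  1.93 -1.16]
[[0.67, -0.09, -0.74], [-0.06, -1.0, 0.07], [-0.74, -0.01, -0.67]]
```

View pics/c3.png

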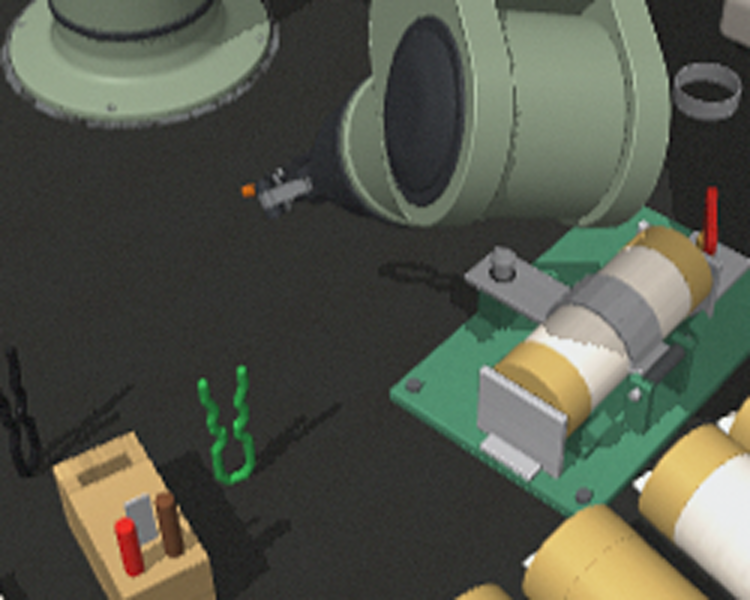

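The clip (orange loop at crop (248,190)) is held tilted 48° inward, loop towards the robot, with the caddy slot empty. I lower it, easing the tilt by about 8° since joint 6 is at its limit.

```bash
python3 -m handwheel '[[0,0.1,0,0.1,0,0.05,0],[0,0.2,0,0.22,0,0.09,0],[0,0.3,0,0.34,0,0.09,0],[0,0.38,0,0.43,0,0.09,0],[0,0.38,0,0.43,0,0.09,0]]' >/dev/null
python3 - <<'E'
from h import *
s=st();M=R.from_rotvec(s['tool_rot']).as_matrix();print(M.round(2).tolist());print('loop end',s['eef_pos']+M[:,2]*.097)
E
```

```text
t11.35 p [ 0.5076 -0.1516  0.1357] rv [-2.915  0.134  1.05 ] F [ 0.1 -0.  -1. ] T [-0.11 -0.8   0.02] open 0.0237 gf 59.7 q [-0.17  0.99  0.62  1.4  -0.32  1.59 -1.16]
[[0.77, -0.1, -0.63], [-0.07, -1.0, 0.07], [-0.64, -0.01, -0.77]]
loop end [ 0.44606555 -0.1450431   0.06104367]
```

```bash
python3 -m handwheel '[[0,0.05,0,0.06,0,-0.07,0],[0,0.11,0,0.13,0,-0.14,0],[0,0.17,0,0.2,0,-0.21,0],[0,0.22,0,0.265,0,-0.24,0],[0,0.22,0,0.265,0,-0.24,0]]' >/dev/null
python3 - <<'E'
from h import *
s=st();M=R.from_rotvec(s['tool_rot']).as_matrix();print(M.round(2).tolist());print('loop end',s['eef_pos']+M[:,2]*.097)
E
```

```text
t11.77 p [ 0.5084 -0.1515  0.0658] rv [-2.65   0.119  1.577] F [-1.4  0.  -1.2] T [-0.12 -1.24 -0.02] open 0.0231 gf 59.7 q [-0.08  1.3   0.54  1.09 -0.28  1.92 -1.2 ]
[[0.48, -0.09, -0.87], [-0.04, -1.0, 0.09], [-0.88, -0.01, -0.48]]
loop end [ 0.42350931 -0.14311901  0.01960756]
```

```bash
python3 -m handwheel '[[0,0.03,0,0.02,0,0,0],[0,0.06,0,0.03,0,0,0],[0,0.08,0,0.045,0,0,0],[0,0.08,0,0.045,0,0,0]]' >/dev/null
python3 -c "
from h import *
st()"
python3 -m handwheel '[[0.75,0,0,0,0,0,0],[0.75,0,0,0,0,0,0],[0.75,0,0,0,0,0,0],[0.75,0,0,0,0,0,0],[0.75,0,0,0,0,0,0]]' >/dev/null
python3 -m handwheel '[[0.75,-0.05,0,-0.05,0,0,0],[0.75,-0.15,0,-0.12,0,0.05,0],[0.75,-0.3,0,-0.2,0,0.12,0],[0.75,-0.45,0,-0.3,0,0.2,0],[0.75,-0.6,0,-0.45,0,0.27,0]]' >/dev/null
python3 -m handwheel '[[0.75,-0.05,0,-0.05,0,0.07,0],[0.75,-0.1,0,-0.1,0,0.14,0],[0.75,-0.1,0,-0.2,0,0.21,0],[0.75,-0.1,0,-0.3,0,0.28,0],[0.75,-0.1,0,-0.4,0,0.34,0]]' >/dev/null
python3 - <<'E'
from h import *
s=st();f=cam('top');g=cam('scene')
a=f['color'][150:330,220:420];b=g['color'][120:300,180:380]
cv2.imwrite('pics/c4.png',cv2.resize(np.hstack([a,b]),None,fx=2,fy=2,interpolation=2)[:,:,::-1])
for n,x in(('t',f),('s',g)):
    h=cv2.cvtColor(x['color'],cv2.COLOR_RGB2HSV);m=cv2.inRange(h,(5,170,130),(16,255,255));k,l,st_,ce=cv2.connectedComponentsWithStats(m)
    print(n,[(st_[i].tolist(),ce[i].round(1).tolist()) for i in range(1,k) if st_[i,4]>3][:12])
E
```

```text
t12.10 p [ 0.5097 -0.1513  0.0515] rv [-2.658  0.12   1.565] F [ 0.1 -0.1 -1.3] T [-0.13 -1.23 -0.01] open 0.0231 gf 59.7 q [-0.08  1.32  0.54  1.09 -0.29  1.9  -1.21]
t13.35 p [ 0.5614 -0.1585  0.2759] rv [-3.121  0.149  0.157] F [ 1.8 -0.4  0.2] T [-0.02 -0.15 -0.  ] open 0.0638 gf 0.0 q [-0.25  0.55  0.65  1.6  -0.32  1.22 -1.19]
t []
s [([384, 197, 1, 6, 6], [384.0, 199.5]), ([235, 229, 17, 18, 113], [242.0, 236.4]), ([92, 387, 1, 6, 6], [92.0, 389.5])]
```

View pics/c4.png

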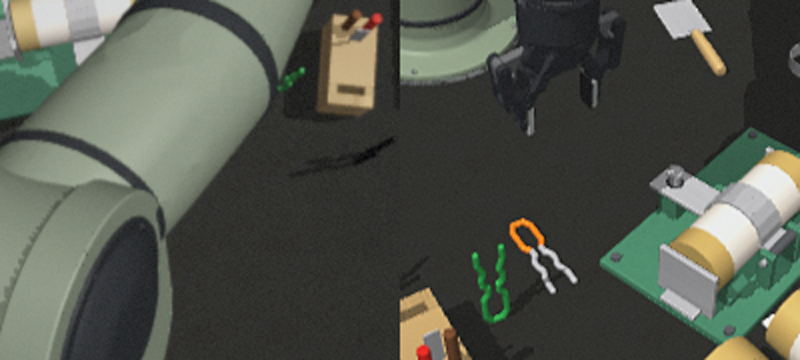

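The clip lies flat on the bench: orange loop at scene px ≈(242,236), leg tips at (256,265) and (267,260); the green clip stands beside it. I locate it by rays at z=4 mm.

Run:
```python
from h import *
g=cam('scene');h=cv2.cvtColor(g['color'],cv2.COLOR_RGB2HSV)
m=cv2.inRange(h,(3,120,90),(18,255,255));m[:225]=0;m[255:]=0;m[:,:230]=0;m[:,258:]=0
p=cv2.findNonZero(m).reshape(-1,2);w=np.array([onz(g,*q,.004)[:2] for q in p])
gm=cv2.inRange(h,(0,0,110),(180,60,255));gm[:236]=0;gm[270:]=0;gm[:,:243]=0;gm[:,272:]=0
q=cv2.findNonZero(gm).reshape(-1,2);v=np.array([onz(g,*r,.004)[:2] for r in q])
T=[onz(g,256,265,.004)[:2],onz(g,267,260.5,.004)[:2]];print('tips',T,'orange',w.mean(0),len(w),'legs',v.mean(0),len(v))
a=np.vstack([w,v]);c=a.mean(0);u,s_,vt=np.linalg.svd(a-c);ax=vt[0];ax*=np.sign(ax@(v.mean(0)-w.mean(0)));print('axis',ax,np.degrees(np.arctan2(ax[1],ax[0])))
d=v.mean(0)-w.mean(0);print('ang2',np.degrees(np.arctan2(d[1],d[0])))
n=np.array([-ax[1],ax[0]]);lo,hi=np.percentile((a-c)@ax,[0.5,99.5]);ow=(w-c)@n;print('len',hi-lo,'orange width',np.ptp(ow),'mid',(ow.max()+ow.min())/2)
loopend=((w-c)@ax).min();L=c+ax*(loopend+.029)+n*(ow.max()+ow.min())/2;print('clip_loop',L,'pocket',L+ax*.047, 'rad',np.linalg.norm(L))
print('green base',[onz(g,180+(493-400)/2,120+320/2,.004)])
```

```text
tips [array([ 0.5506482, -0.1740997]), array([ 0.55634391, -0.14516832])] orange [ 0.45442854 -0.14696398] 132 legs [ 0.5185138  -0.15431676] 162
axis [ 0.99209177 -0.12551462] -7.2104756157498215
ang2 -6.545172604720751
len 0.1271658676302271 orange width 0.0350447057019252 mid -0.00029443361692670436
clip_loop [ 0.45685418 -0.14715163] pocket [ 0.5034825  -0.15305082] rad 0.4799680717123688
green base [array([ 0.54290232, -0.25429431,  0.004     ])]
```

Length 127 mm and loop width 35 mm match the given sizes. I go over the loop.

Run:
```python
from h import *
go([.4565,-.1472,.13],toolR(np.radians(-97.5)))
```

```text
rows [-0.446, 0.001, 0.78] [-0.005, 0.067, 0.023] n>= 4.3
```

```bash
python3 -m handwheel '[[0.7,-0.1,0,0.1,-0.005,0.067,0.023],[0.7,-0.25,0,0.3,-0.005,0.067,0.023],[0.7,-0.4,0,0.5,-0.005,0.067,0.023],[0.7,-0.446,0,0.65,-0.005,0.067,0.023],[0.7,-0.446,0,0.78,-0.005,0.067,0.023]]' >/dev/null
python3 -m handwheel '[[0.7,0,0,0.1,0,0,0],[0.7,0,0,0.2,0,0,0],[0.7,0,0,0.3,0,0,0],[0.7,0,0,0.3,0,0,0]]' >/dev/null
python3 - <<'E'
from h import *
st();go([.4565,-.1472,.004],toolR(np.radians(-97.5)))
E
```

```text
t14.25 p [ 0.4539 -0.1464  0.0644] rv [ 3.134 -0.205 -0.016] F [-1.1  0.4 -0.4] T [-0.01  0.06  0.01] open 0.0597 gf 0.0 q [-0.15  0.63  0.46  2.12 -0.54  0.52 -0.99]
rows [0.016, 0.002, 0.302] [0.001, 0.006, 0.0] n>= 1.5
```

```bash
python3 -m handwheel '[[0.7,0.016,0,0.1,0,0.006,0],[0.7,0.016,0,0.2,0,0.006,0],[0.7,0.016,0,0.27,0,0.006,0],[0.7,0.016,0,0.3,0,0.006,0],[0.7,0.016,0,0.3,0,0.006,0]]' >/dev/null
python3 -c "
from h import *
st()"
python3 -m handwheel '[[0.2,0,0,0,0,0,0],[0.1,0,0,0,0,0,0],[0.1,0,0,0,0,0,0],[0.1,0,0,0,0,0,0],[0.1,0,0,0,0,0,0]]' 60 >/dev/null
python3 -c "
from h import *
st()"
```

```text
t14.67 p [ 0.4583 -0.1474  0.0071] rv [ 3.133 -0.205  0.006] F [-0.2 -0.1  0.5] T [ 0.   -0.    0.04] open 0.0598 gf 0.0 q [-0.06  0.73  0.34  2.13 -0.62  0.38 -0.92]
t15.08 p [ 0.459  -0.1475  0.0081] rv [ 3.132 -0.205  0.01 ] F [ 0.9 -0.7  0.6] T [-0.09 -0.08 -0.01] open 0.0084 gf 0.5 q [-0.06  0.72  0.34  2.13 -0.62  0.38 -0.92]
```

Shut to 8 mm: the fingers passed just above the wire (z 8 mm). I reopen, go 6 mm lower and close again.

```bash
python3 -m handwheel '[[0.7,0,0,0,0,0,0],[0.7,0,0,0,0,0,0],[0.7,0,0,0,0,0,0],[0.7,0,0,0.02,0,0,0],[0.7,-0.01,0,0.036,0,0,0]]' >/dev/null
python3 -m handwheel '[[0.7,0,0,0,0,0,0]]' >/dev/null
python3 -c "
from h import *
st()"
python3 -m handwheel '[[0.1,0,0,0,0,0,0],[0.1,0,0,0,0,0,0],[0.1,0,0,0,0,0,0],[0.1,0,0,0,0,0,0],[0.1,0,0,0,0,0,0]]' 60 >/dev/null
python3 -c "
from h import *
st()"
```

```text
t15.58 p [ 4.560e-01 -1.472e-01 -3.000e-04] rv [ 3.133 -0.205  0.007] F [ 0.  -0.3  0.5] T [-0.03  0.01  0.06] open 0.0598 gf 0.0 q [-0.05  0.74  0.32  2.13 -0.63  0.36 -0.91]
t16.00 p [ 0.4567 -0.1474  0.0007] rv [ 3.133 -0.205  0.009] F [-2.2  0.3  8.8] T [-0.    0.58  0.12] open 0.0314 gf 58.7 q [-0.05  0.73  0.32  2.13 -0.63  0.36 -0.91]
```

Now gripped (31 mm reading, 59 N). I raise the grip, lift, and head for the pre-insertion point in front of the stud.

```bash
python3 -m handwheel '[[0.1,0,0,-0.1,0,0,0],[0.1,0,0,-0.25,0,0,0],[0.1,0,0,-0.4,0,0,0],[0.1,0,0,-0.6,0,0,0],[0.1,0,0,-0.7,0,0,0]]' 100 >/dev/null
python3 - <<'E'
from h import *
st();go([.428,-.002,.12],toolR(np.radians(-79.4)))
g=cam('scene');h=cv2.cvtColor(g['color'],cv2.COLOR_RGB2HSV)
c=g['color'][190:230,295:340];cv2.imwrite('pics/s.png',cv2.resize(c,None,fx=10,fy=10,interpolation=2)[:,:,::-1])
E
```

```text
t16.42 p [ 0.4564 -0.1474  0.1436] rv [ 3.132 -0.207  0.012] F [ 0.9  0.4 -1.3] T [ 0.04 -0.02 -0.02] open 0.0294 gf 99.2 q [-0.26  0.49  0.6   2.08 -0.44  0.68 -1.08]
rows [-0.237, -0.702, 0.115] [0.002, -0.005, -0.202] n>= 3.6
```

```bash
python3 -m handwheel '[[0.1,-0.05,-0.14,0,0,0,-0.05],[0.1,-0.1,-0.3,0,0,0,-0.1],[0.1,-0.15,-0.45,0,0,0,-0.15],[0.1,-0.2,-0.6,0.05,0,0,-0.2],[0.1,-0.237,-0.702,0.115,0,-0.005,-0.202]]' >/dev/null
python3 -m handwheel '[[0.1,0,0,0,0,0,0],[0.1,0,0,0,0,0,0]]' >/dev/null
python3 - <<'E'
from h import *
st();go([.428,-.002,.067],toolR(np.radians(-79.4)))
f=cam('top');g=cam('scene')
a=cv2.resize(f['color'][150:230,240:320],None,fx=5,fy=5,interpolation=2);b=cv2.resize(g['color'][160:240,260:340],None,fx=5,fy=5,interpolation=2)
cv2.imwrite('pics/p1.png',np.hstack([a,b])[:,:,::-1])
E
```

```text
t17.05 p [ 0.427  -0.0007  0.1164] rv [ 3.125  0.296 -0.006] F [ 0.4  1.3 -1.1] T [-0.08 -0.01 -0.  ] open 0.0298 gf 99.3 q [-0.52  0.46  0.49  2.22 -0.4   0.55 -1.11]
rows [0.005, 0.007, 0.247] [0.001, 0.003, 0.002] n>= 1.2
```

View pics/p1.png

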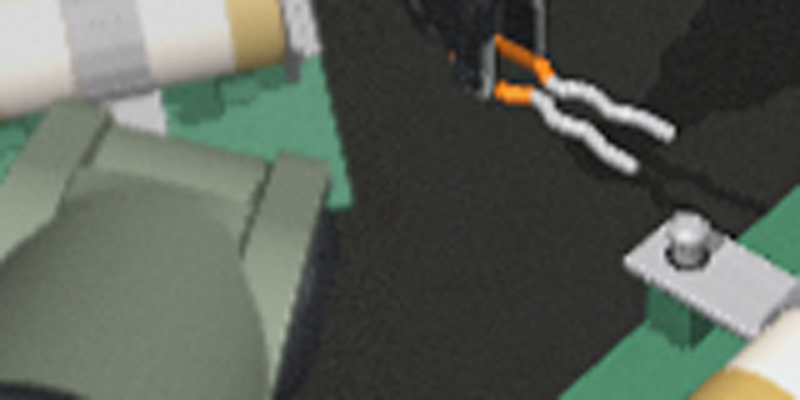

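The clip points at the stud: scene px of tips ≈(314.4,186.6) and (306.8,193.2), stud head top ≈(318,204.4). The arm hides the top view. I compute the relative offset.

Run:
```python
from h import *
g=cam('scene');s=bot.get_state();P=np.array(s['eef_pos']);M=R.from_rotvec(s['tool_rot']).as_matrix()
print('tool x',M[:,0].round(3))
t1=onz(g,314.4,186.6,.120);t2=onz(g,306.8,193.2,.120);m=(t1+t2)/2;print('tips',t1,t2,np.linalg.norm(t1-t2))
exp=P+M[:,0]*.094;print('mid',m,'expected',exp,'diff',m-exp)
print('tip perp ang',np.degrees(np.arctan2(*(t1-t2)[[1,0]])))
S=onz(g,318,204.4,.087);print('stud',S)
h=cv2.cvtColor(g['color'],cv2.COLOR_RGB2HSV);k=cv2.inRange(h,(3,120,90),(18,255,255));k[:160]=0;k[185:]=0;k[:,:255]=0;k[:,:]=k;k[:,300:]=0
q=cv2.findNonZero(k).reshape(-1,2);print('orange px',len(q),q.min(0),q.max(0))
for px in ((260+(537-400)/5,160+95/5),(260+(548-400)/5,160+75/5)): print('waist side',onz(g,*px,.12))
# stud head by bright blob
c=g['color'][195:225,305:332].mean(2);print(c[:, :].astype(int)[4:20,6:22])
```

```text
tool x [ 0.983  0.184 -0.002]
tips [0.52249566 0.03168945 0.12      ] [0.52862292 0.00189484 0.12      ] 0.030418126765142023
mid [0.52555929 0.01679215 0.12      ] expected [0.52012408 0.01491194 0.11686455] diff [0.00543521 0.0018802  0.00313545]
tip perp ang 101.62086389386417
stud [0.55039531 0.02051237 0.087     ]
orange px 76 [270 167] [290 180]
waist side [ 0.45883219 -0.00188454  0.12      ]
waist side [0.45060247 0.01191906 0.12      ]
[[ 33  33  37  42  47  49  49  50  50  43  35  46  32  34  32  33]
 [ 34  38  34  38  40  41  37  49  50  48  45  52  44  48  48  35]
 [ 41  33  33  34  31  30  27  37  34  49  49  47  44  49  49  44]
 [ 45  43  43  41 105 101  94  75  59  43  46  46  50  49  47  49]
 [ 46  41  42  87 156 182 176 174 171  84  33  46  50  50  48  46]
 [ 41  46 140 154 184 198 197 199 200 151 117  35  48  48  47  49]
 [ 59 185 185 184 189 198 200 198 192 170 151  50  35  47  47  50]
 [167 205 161 181 200 220 224 205 191 179 154 116  90  47  41  38]
 [196 193 158 145 202 227 229 210 195 160 120 133 129 115 137  19]
 [194 194 185 121 163 178 187 176 155 122 118 135 132 136 194 168]
 [194 196 131  92 135 113 143 133 115  88 102 135 132 181 199 199]
 [194 196  41  70 137 126 137 111 106  74  54 137 183 202 198 196]
 [195 195  87  76 142 142 138 125 111  75  47 183 199 198 197 198]
 [195 196 139  43  95 126 140 131  86  48 101 200 196 196 196 196]
 [195 196 184 163  59  86  81  79 101  98 177 197 193 194 194 196]
 [197 195 199 198 166 167 164 163 175 177 199 195 193 192 194 194]]
```

Lateral error is about 1 mm and the tips are 30.4 mm apart as they should be; about 72 mm of travel remains. I descend to the gap height, then push in stages.

```bash
python3 -m handwheel '[[0.1,0,0.006,0.08,0,0,0],[0.1,0,0.006,0.16,0,0,0],[0.1,0,0.006,0.22,0,0,0],[0.1,0,0.006,0.247,0,0,0],[0.1,0,0.006,0.247,0,0,0]]' >/dev/null
python3 -m handwheel '[[0.1,0,0,0,0,0,0],[0.1,0,0,0,0,0,0]]' >/dev/null
python3 -c "
from h import *
st()"
python3 -m handwheel '[[0.1,0.03,0,0,0,0,0],[0.1,0.06,0,0,0,0,0],[0.1,0.09,0,0,0,0,0],[0.1,0.12,0,0,0,0,0],[0.1,0.15,0,0,0,0,0]]' >/dev/null
python3 -c "
from h import *
st()"
```

```text
t17.78 p [ 0.428  -0.0032  0.0681] rv [ 3.125e+00  2.910e-01 -3.000e-03] F [-0.6 -0.2 -1.9] T [-0.04 -0.01  0.03] open 0.0292 gf 99.4 q [-0.43  0.55  0.39  2.24 -0.49  0.43 -1.03]
t18.20 p [0.4579 0.0029 0.0674] rv [ 3.125  0.293 -0.004] F [-0.5 -0.4 -1.8] T [-0.01  0.04 -0.01] open 0.0294 gf 99.4 q [-0.44  0.59  0.4   2.17 -0.48  0.47 -1.05]
```

```bash
for i in 1 2; do python3 -m handwheel '[[0.1,0.02,0,0,0,0,0],[0.1,0.04,0,0,0,0,0],[0.1,0.06,0,0,0,0,0],[0.1,0.06,0,0,0,0,0]]' >/dev/null
python3 -c "
from h import *
st()"; done
```

```text
t18.53 p [0.4696 0.005  0.0673] rv [ 3.125  0.293 -0.004] F [-0.3  0.4 -2. ] T [ 0.01  0.08 -0.03] open 0.0294 gf 99.3 q [-0.44  0.6   0.4   2.14 -0.48  0.49 -1.06]
t18.87 p [0.4813 0.0072 0.0672] rv [ 3.125  0.293 -0.004] F [ 0.7  1.  -0.8] T [ 0.14 -0.23  0.04] open 0.0297 gf 99.4 q [-0.44  0.61  0.41  2.11 -0.48  0.51 -1.06]
```

```bash
for i in 1 2 3; do python3 -m handwheel '[[0.1,0.01,0,0,0,0,0],[0.1,0.02,0,0,0,0,0],[0.1,0.03,0,0,0,0,0],[0.1,0.03,0,0,0,0,0]]' >/dev/null
python3 -c "
from h import *
st()"; done
```

```text
t19.20 p [0.4844 0.0079 0.0666] rv [ 3.126  0.292 -0.011] F [-6.5 -1.9 -1.4] T [-0.28  1.69 -0.01] open 0.0294 gf 99.5 q [-0.44  0.62  0.41  2.1  -0.48  0.52 -1.07]
t19.53 p [0.4925 0.0095 0.0671] rv [ 3.125  0.292 -0.004] F [-0.1  1.2 -3.1] T [0.2  0.02 0.04] open 0.0297 gf 99.5 q [-0.44  0.62  0.41  2.08 -0.48  0.53 -1.07]
t19.87 p [0.499  0.0105 0.0673] rv [ 3.125e+00  2.920e-01 -3.000e-03] F [ 0.1 -0.4 -1.2] T [-0.01  0.05  0.  ] open 0.0295 gf 99.5 q [-0.44  0.63  0.41  2.07 -0.47  0.54 -1.07]
```

It resisted, then snapped. I continue gently until it is against the waist.

```bash
for i in 1 2 3; do python3 -m handwheel '[[0.1,0.007,0,0,0,0,0],[0.1,0.015,0,0,0,0,0],[0.1,0.015,0,0,0,0,0]]' >/dev/null
python3 -c "
from h import *
st()"; done
```

```text
t20.12 p [0.5016 0.011  0.0672] rv [ 3.125  0.292 -0.004] F [-0.1  0.  -0.6] T [-0.03  0.05  0.03] open 0.0294 gf 99.5 q [-0.44  0.63  0.41  2.06 -0.47  0.54 -1.07]
t20.37 p [0.5029 0.0117 0.0668] rv [ 3.126  0.293 -0.009] F [-7.4  1.2  0.5] T [0.16 1.66 0.04] open 0.0295 gf 99.6 q [-0.44  0.64  0.41  2.05 -0.47  0.55 -1.08]
t20.62 p [0.5032 0.0116 0.0662] rv [ 3.126  0.292 -0.017] F [-19.9  -1.9   1.7] T [-0.6   4.24  0.14] open 0.0296 gf 99.6 q [-0.44  0.64  0.42  2.05 -0.47  0.55 -1.08]
```

Hard stop at 15–18 mm past the throat: fully home. I relax, release, rise and check numerically (picture budget used up).

```bash
python3 -m handwheel '[[0.1,-0.015,0,0,0,0,0],[0.1,-0.02,0,0,0,0,0],[0.7,-0.02,0,0,0,0,0],[0.7,-0.02,0,0,0,0,0],[0.7,-0.02,0,0,0,0,0]]' >/dev/null
python3 -m handwheel '[[0.7,0,0,0,0,0,0],[0.7,0,0,0,0,0,0],[0.7,0,0,-0.1,0,0,0],[0.7,0,0,-0.25,0,0,0],[0.7,0,0,-0.45,0,0,0]]' >/dev/null
python3 -m handwheel '[[0.7,-0.1,0.1,-0.1,0,0,0],[0.7,-0.2,0.3,-0.2,0,0,0],[0.7,-0.2,0.5,-0.3,0,0,0],[0.7,-0.2,0.7,-0.4,0,0,0],[0.7,-0.2,0.9,-0.4,0,0,0]]' >/dev/null
for i in 1 2; do python3 -m handwheel '[[0.7,0,0.2,0,0,0,0],[0.7,0,0.4,0,0,0,0],[0.7,0,0.6,0,0,0,0],[0.7,0,0.8,0,0,0,0],[0.7,0,0.95,0,0,0,0]]' >/dev/null; done
python3 -m handwheel '[[0.7,0,0,0,0,0,0],[0.7,0,0,0,0,0,0]]' >/dev/null
python3 - <<'E'
from h import *
st();f=cam('top');g=cam('scene')
for n,x in(('top',f),('scene',g)):
    h=cv2.cvtColor(x['color'],cv2.COLOR_RGB2HSV)
    m=cv2.inRange(h,(4,150,110),(17,255,255));k,l,s_,ce=cv2.connectedComponentsWithStats(m)
    for i in range(1,k):
        p=onz(x,*ce[i],.068)
        if s_[i,4]>4 and .38<p[0]<.56 and -.1<p[1]<.1: 
            q=np.argwhere(l==i)[:,::-1];w=np.array([onz(x,*r,.068)[:2] for r in q]);a=w@[.983,.184];b=w@[-.184,.983]
            print(n,'orange',s_[i].tolist(),p.round(4),'along',a.min().round(4),a.max().round(4),'lat',b.min().round(4),b.max().round(4))
    m=cv2.inRange(h,(0,150,110),(8,255,255))|cv2.inRange(h,(172,150,110),(180,255,255));k,l,s_,ce=cv2.connectedComponentsWithStats(m)
    for i in range(1,k):
        p=onz(x,*ce[i],.08)
        if s_[i,4]>4 and .55<p[0]<.68 and .13<p[1]<.25: print(n,'wing',s_[i].tolist(),p.round(4),'ang',np.degrees(np.arctan2(*np.linalg.svd((lambda w:w-w.mean(0))(np.array([onz(x,*r,.08)[:2] for r in np.argwhere(l==i)[:,::-1]])))[2][0][::-1])))
S=np.array([.5504,.0205]);print('stud scene along/lat',S@[.983,.184],S@[-.184,.983]);S=np.array([.543,.0175]);print('stud top',S@[.983,.184],S@[-.184,.983])
E
```

```text
t22.87 p [ 0.5651 -0.5377  0.2363] rv [ 3.126  0.289 -0.006] F [-0.   0.6  0.1] T [ 0.02 -0.04  0.01] open 0.0599 gf 0.0 q [ 0.43  0.86  0.56  1.11 -0.42  1.29 -0.44]
top orange [265, 196, 14, 19, 116] [0.497  0.0086 0.068 ] along 0.4673 0.5184 lat -0.1005 -0.0655
top wing [198, 157, 20, 18, 100] [0.6177 0.1886 0.08  ] ang 133.108922243417
scene orange [292, 195, 21, 15, 140] [0.5019 0.0102 0.068 ] along 0.4679 0.5223 lat -0.1005 -0.063
scene wing [384, 182, 5, 23, 89] [0.6244 0.1867 0.08  ] ang -47.73851365274115
stud scene along/lat 0.5448151999999999 -0.0811221
stud top 0.536989 -0.0827095
```

Both cameras agree: the loop end is where the pocket being on the stud requires (pocket 0.543 along against stud 0.537–0.545, lateral within 2 mm). The wing sits at -47°, exactly where the moment started to climb linearly, so it is at its stop. I hand in.

```bash
python3 -c "
from bench import bot
print(bot.hand_in())"
```

```text
the job is handed in; nothing more can be done
None
```

I handed the job in after about 23 s of robot time: the clip snapped onto the stud and was pushed home against its waist, the wing screw was turned to its stop, and the gripper let go. The hand-in returned no verdict, and I did not check the strap or the bystanders (which I did not go near) by camera at the end.

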